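# Try out the repaired stay of a test box

### The arm

A 7-joint arm with a two-finger parallel gripper is mounted at the origin on the work surface. World frame = base frame: x ahead of the robot, y to its left, z up, the work surface at z = 0. Lengths are in m, angles in rad, forces in N, time in s.
With the tool pointing down it reaches from about 0.425 to 0.925 m from the base axis. Payload 6.8 kg.
Tool frame: the origin (TCP) lies on the front face of the gripper's body, between the roots of the fingers; the fingertips stand 73 mm ahead of it and the grasp point (between the pads) lies 54 mm ahead of it; z points along the fingers, y is the line along which they close (so a half turn about z gives the same grasp; the last joint's range is limited). The gripper opens to 85 mm and grips with 20 to 120 N. Pads are 22 mm wide; open, the fingers measure 114 mm over their backs; the gripper's body (76 mm by 85 mm) begins 54 mm behind the grasp point. The pads swing forward as they close: fully open they stand 13 mm farther back than shut.
Start: joints at [-1.312, 0.477, 0.022, 1.555, -0.011, 1.109, -0.083], TCP at [0.242, 0.63, 0.304] pointing down, gripper open.
Joint ranges: [-2.96, 2.96], [-0.34, 2.1], [-1.41, 1.46], [0.24, 2.44], [-1.37, 4.51], [0.17, 1.92], [-2.96, 2.96]. Speed limits (rad/s): [2.39, 2.39, 3.14, 3.14, 3.14, 3.14, 3.14].

### API

Orientations are given as a unit quaternion [w, x, y, z].
In Python, from station import bot, optics gives the robot as it stands.
- The arm moves only by the tool drive_tool, never from a script. Its argument "deltas" is a list of rows, each an object with "gripper": the closure in counts, from 0 (fully open) to 255 (shut); "offset": the shift along the tool's x, y, z in units of 1000 mm (1.0 is 1000 mm), a list of three; "angular": the turn, a rotation vector about the tool's x, y, z in units of 45 degrees (1.0 is 45 degrees), a list of three. In form: [{"gripper": gripper, "offset": [dx, dy, dz], "angular": [rx, ry, rz]}, ...]. A call has 1 to 5 rows; each row is the pose to reach, as a shift and turn from the pose commanded when the call began, along the tool's axes at that moment; what a row does not reach only later rows make up. A row lasts 1/10 s, in which the tool goes at most 50 mm and 8.59 degrees, less where a joint would pass 70% of its speed; a pose out of reach is approached as far as the arm can. A call with a number of a shift or a turn outside -1 to 1 is refused whole. A call with a gripper value outside its range is refused whole. The fingers move at their own pace and stop on an object; "grip_force" is the grip in N (left out, the last holds). Time passes only in rows, so rows that repeat a pose let the fingers close. It gives the time, the measured TCP pose, the force, the opening and the grip force at its end, in the units of the state.
- bot.get_obs(): the state, without advancing time (a new reading comes with each control period).
- optics.read_camera(name): name is "scene" or "side" or "wrist"; returns the picture (400x640x3 uint8, blue, green, red); there is no depth.
- optics.camera_model(name): a dict with "fx", "fy", "cx", "cy" (pixels), "dist" ([k1, k2, p1, p2, k3] as OpenCV has them; the pictures are not rectified), "cam_to_world" (4x4, takes a point from camera to world coordinates). Camera axes: x right, y up, looking along -z (the intrinsics and any distortion apply to the point x, -y, -z); pixel columns grow to the right and rows downward; lengths in m; the calibration is good to about 2 mm. A picture is of the moment at which its call begins: read the wrist's pose just before it. camera_model takes no time and is no camera call; for the wrist camera it gives the pose at the moment of the call.
- bot.hand_in(): hands the job in; it is judged then, once.
The state is a dict: "t": time; "q": joint angles; "joint_vel": joint speeds; "joint_torque": joint torques, N m; "eef_pos": TCP position; "tool_rot": TCP orientation; "contact_force": force on the tool from outside, world axes, zero at the start; "torque": the same for the moment, N m; "gripper_width": opening from 0.0 (shut) to 1.0 (fully open); "grasp_force": force on a finger pad.
Only numpy, scipy, OpenCV 4.12 (cv2) and the standard library are available. Lean on these libraries where they do the work, as an engineer would, in place of code of your own. Each camera call takes 0.05 s, during which the arm holds its last target. There are 200 camera calls.

### The job

The lid stay of the shielded test box has just been repaired: try it out once. Raise the lid by the bar at its front until the folding stay inside snaps straight and locks, and let go so that the lid stands by itself; then press the stay's knee down so that it folds, and see the lid fully closed again.

Things in the scene. Friction and masses are not known exactly. Their poses are not given: they have to be found in the camera images.
- lid (a joint): Lid angle: 0 shut, grows as it opens. Grey steel plate 180 deep x 220 wide x 6 mm, 0.45 kg, on a fixed grey box 100 mm high; hinge along the box's far top edge, level with the closed bar and 225 mm behind it. At 1.48 rad the stay is straight and lets it go no higher; locked, the lid rests at 1.45. As the stay folds, a damper lets the lid sink shut by itself in some 5 s. Lifting takes about 2 N.
- stay (a joint): Knee angle of the folding stay: 0 folded (lid shut), 2.15 straight, 2.50 locked on its stop (over centre, knee above the straight line). A light spring urges it to locked: it locks by itself once the raised lid has drawn it straight, and springs back to locked if the knee is pressed too little; below about 1.5 the lid's weight folds it on.
- lid_bar (a point): Middle of the round steel grip bar of the lid, 12 mm thick, 112 long, parallel to the hinge, 45 mm before the lid's front edge on two 8 mm arms 100 apart, in the lid's plane; 103 mm above the bench when shut. Turns with the lid; shut: x level from bar to hinge, y along the bar, z up. Pinch it from above, one finger before and one behind it; it turns between the fingers as the lid rises.
- stay_knee (a point): Middle of the knee roller: steel, 18 mm thick, 44 long, parallel to the hinge, joining two 85 mm links, 54 mm left (y+) of the lid's middle. Hidden in the box when shut. Locked, it stands over the box's mouth 98 mm before the hinge, 40 above it, open from above (the lid stands 65 mm behind it); pressed down 15 mm it is straight (the lid lifts a little), by some 45 mm it folds away; 2 N.

How it is judged:
By the outcome, as a careful person would: the job done as asked, in the order asked, and still so for the second after the job is handed in, with the robot touching nothing.
It also fails if it takes over 61 s, if anything falls off the work surface, if the arm or the gripper's body presses on something with over 40 N, if the wrist force passes 120 N, or if a joint passes its speed limit or range.

## Working session

There is one attempt and no reset: what is moved stays moved. The work goes in short steps, Python scripts to look and compute and a tool call to move; the robot and the scene stay as the last step left them, time stands still between calls to the robot, and variables do not carry over. Pictures are saved under pics/ and viewed, at most 12 in all, crops included, and the job is handed in when it is done.

Besides the shell and the picture viewer there is one more tool, called after "Request:" as a command line: name --argument value ..., lists and objects as JSON in quotes. drive_tool: Moves the arm, as the interface text tells. Its arguments: {"type":"object","properties":{"deltas":{"type":"array"},"grip_force":{"type":"number"}},"required":["deltas"]}

```bash
mkdir -p pics; python3 - <<'E'
from station import bot, optics
import cv2,numpy as np
o=bot.get_obs();print(o['t'],o['eef_pos'],o['tool_rot'],o['contact_force'])
for n in("scene","side"):
    m=optics.camera_model(n);print(n,m['fx'],m['fy'],m['cx'],m['cy'],m['dist'],np.round(m['cam_to_world'],3).tolist())
    cv2.imwrite(f"pics/{n}0.png",optics.read_camera(n))
E
```

```text
0.0 [0.24189157 0.62968391 0.30291597] [-9.67288446e-05  1.82340350e-01  9.83235049e-01 -9.08957436e-04] [-0.36461208  0.79068189  0.14785419]
scene 423.9226391779015 423.9226391779015 316.96461100703624 203.40554112128478 [0.01192792 0.         0.         0.         0.        ] [[-0.724, -0.388, 0.57, 0.954], [0.69, -0.427, 0.585, 0.447], [0.016, 0.817, 0.576, 0.474], [0.0, 0.0, 0.0, 1.0]]
side 435.2940174165495 435.2940174165495 311.75855127543446 199.46170991678483 [-0.06404909  0.          0.          0.          0.        ] [[-0.976, 0.138, -0.169, 0.487], [-0.218, -0.673, 0.707, 0.518], [-0.016, 0.727, 0.687, 0.553], [0.0, 0.0, 0.0, 1.0]]
```

View pics/scene0.png

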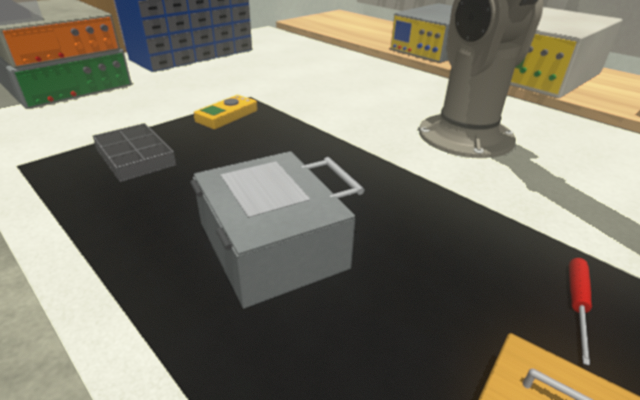

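View pics/side0.png

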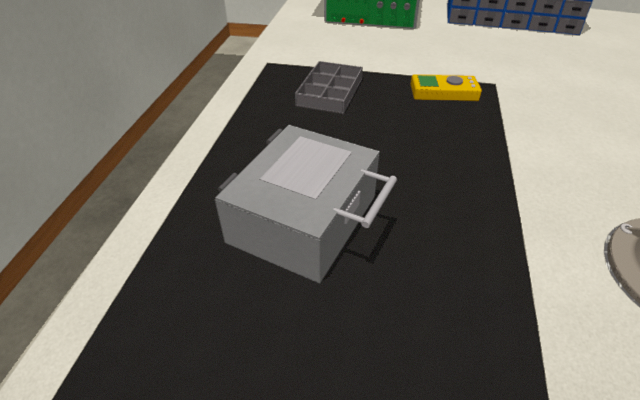

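Scene: bar runs about (328,160)–(361,190), lid corners (196,180),(292,153),(354,214),(238,251). Side: bar about (394,180)–(366,223), lid corners (290,126),(379,152),(321,238),(218,199).

```bash
cat > h.py <<'E'
import cv2,numpy as np
from station import bot, optics
def ray(n,px):
    m=optics.camera_model(n);K=np.array([[m['fx'],0,m['cx']],[0,m['fy'],m['cy']],[0,0,1]])
    u=cv2.undistortPoints(np.array(px,float).reshape(-1,1,2),K,np.array(m['dist'])).reshape(-1,2)
    T=np.array(m['cam_to_world']);d=np.c_[u[:,0],-u[:,1],-np.ones(len(u))]@T[:3,:3].T
    return T[:3,3],d
def onz(n,px,z):
    c,d=ray(n,px);return c+d*((z-c[2])/d[:,2])[:,None]
def proj(n,P):
    m=optics.camera_model(n);K=np.array([[m['fx'],0,m['cx']],[0,m['fy'],m['cy']],[0,0,1]])
    T=np.linalg.inv(np.array(m['cam_to_world']));p=np.asarray(P)@T[:3,:3].T+T[:3,3]
    return cv2.projectPoints(p*[1,-1,-1],np.zeros(3),np.zeros(3),K,np.array(m['dist']))[0].reshape(-1,2)
E
python3 - <<'E'
from h import *
np.set_printoptions(precision=4,suppress=True)
print(onz("scene",[(328,160),(361,190)],.106));print(onz("side",[(394,180),(366,223)],.106))
print(onz("scene",[(195,180),(292,153),(354,214),(240,252)],.106));print(onz("side",[(290,126),(379,152),(321,238),(218,199)],.106))
from scipy.spatial.transform import Rotation as R
q=bot.get_obs()['tool_rot'];print(R.from_quat(np.r_[q[1:],q[0]]).as_matrix())
E
```

```text
[[ 0.4835 -0.0108  0.106 ]
 [ 0.5126  0.0926  0.106 ]]
[[ 0.4802 -0.0115  0.106 ]
 [ 0.5112  0.0895  0.106 ]]
[[ 0.6906 -0.1083  0.106 ]
 [ 0.5139 -0.0727  0.106 ]
 [ 0.5681  0.1282  0.106 ]
 [ 0.7383  0.0844  0.106 ]]
[[ 0.6784 -0.1252  0.106 ]
 [ 0.511  -0.079   0.106 ]
 [ 0.5677  0.13    0.106 ]
 [ 0.7358  0.0851  0.106 ]]
[[-0.9335  0.3586 -0.0005]
 [ 0.3586  0.9335 -0.0016]
 [-0.0001 -0.0017 -1.    ]]
```

Request:
drive_tool --deltas '[{"gripper": 160,"offset": [-0.03,-0.031,0.005],"angular": [0,0,0.125]},{"gripper": 160,"offset": [-0.06,-0.061,0.01],"angular": [0,0,0.25]},{"gripper": 160,"offset": [-0.09,-0.092,0.016],"angular": [0,0,0.375]},{"gripper": 160,"offset": [-0.12,-0.122,0.021],"angular": [0,0,0.5]},{"gripper": 160,"offset": [-0.15,-0.153,0.027],"angular": [0,0,0.624]}]' --grip_force 25

```text
t: 0.6
eef_pos: [0.3276, 0.4317, 0.2765]
tool_rot: [-0.0, 0.417, 0.909, -0.0]
contact_force: [0.2, -0.6, 0.3]
gripper_width: 0.375
grasp_force: 0.0
```

Request:
drive_tool --deltas '[{"gripper": 160,"offset": [-0.041,-0.013,0.005],"angular": [0,0,0.125]},{"gripper": 160,"offset": [-0.082,-0.026,0.01],"angular": [0,0,0.25]},{"gripper": 160,"offset": [-0.123,-0.039,0.016],"angular": [0,0,0.375]},{"gripper": 160,"offset": [-0.164,-0.052,0.021],"angular": [0,0,0.5]},{"gripper": 160,"offset": [-0.204,-0.064,0.027],"angular": [0,0,0.624]}]'

```text
t: 1.1
eef_pos: [0.4127, 0.2355, 0.2497]
tool_rot: [-0.0, 0.625, 0.78, -0.0]
contact_force: [0.5, -0.2, -0.2]
gripper_width: 0.375
grasp_force: 0.0
```

Request:
drive_tool --deltas '[{"gripper": 160,"offset": [-0.042,0.008,0.005],"angular": [0,0,0.125]},{"gripper": 160,"offset": [-0.084,0.016,0.01],"angular": [0,0,0.25]},{"gripper": 160,"offset": [-0.126,0.024,0.016],"angular": [0,0,0.375]},{"gripper": 160,"offset": [-0.169,0.032,0.021],"angular": [0,0,0.5]},{"gripper": 160,"offset": [-0.211,0.039,0.027],"angular": [0,0,0.624]}]'

```text
t: 1.6
eef_pos: [0.4977, 0.0387, 0.2227]
tool_rot: [0.0, 0.796, 0.605, 0.0]
contact_force: [1.0, 1.1, 0.1]
gripper_width: 0.373
grasp_force: 0.0
```

```bash
python3 - <<'E'
from h import *
np.set_printoptions(precision=4,suppress=True)
from scipy.spatial.transform import Rotation as R
optics.read_camera("side")
o=bot.get_obs();q=o['tool_rot'];print(o['t'],o['eef_pos'],o['gripper_width'],o['q']);print(R.from_quat(np.r_[q[1:],q[0]]).as_matrix())
cv2.imwrite("pics/w1.png",optics.read_camera("wrist"))
print(proj("wrist",[[.4823,-.0135,.103],[.5117,.0941,.103],[.497,.04,.103]]))
E
```

```text
1.65 [0.4993 0.0315 0.2225] 0.3719375533509639 [-0.6303  0.3216  0.532   2.0748 -0.22    0.7979 -0.2491]
[[ 0.2791  0.9603  0.002 ]
 [ 0.9603 -0.2791 -0.004 ]
 [-0.0032  0.0031 -1.    ]]
[[311.4069 290.0656]
 [308.9151 132.7877]
 [310.371  218.1516]]
```

View pics/w1.png

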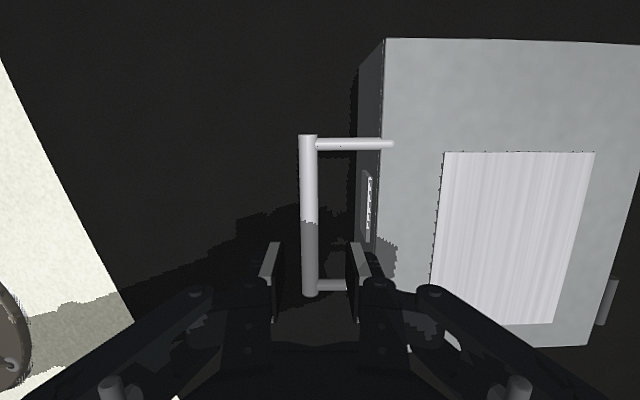

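The wrist view shows the bar at (308,135)–(310,295), as predicted, between the fingers. Descend and close.

Request:
drive_tool --deltas '[{"gripper": 160,"offset": [0.007,-0.004,0.03],"angular": [0,0,0]},{"gripper": 160,"offset": [0.007,-0.004,0.06],"angular": [0,0,0]},{"gripper": 160,"offset": [0.007,-0.004,0.066],"angular": [0,0,0]},{"gripper": 160,"offset": [0.007,-0.004,0.066],"angular": [0,0,0]},{"gripper": 255,"offset": [0.007,-0.004,0.066],"angular": [0,0,0]}]'

```text
t: 2.2
eef_pos: [0.4963, 0.0481, 0.1579]
tool_rot: [0.001, 0.795, 0.607, 0.001]
contact_force: [17.1, -7.7, -3.7]
gripper_width: 0.218
grasp_force: 9.9
```

Request:
drive_tool --deltas '[{"gripper": 255,"offset": [0,0,0],"angular": [0,0,0]},{"gripper": 255,"offset": [0,0,0],"angular": [0,0,0]},{"gripper": 255,"offset": [0,0,0],"angular": [0,0,0]}]'

```text
t: 2.5
eef_pos: [0.4994, 0.0472, 0.1595]
tool_rot: [0.003, 0.795, 0.606, 0.004]
contact_force: [8.0, -4.1, -2.4]
gripper_width: 0.132
grasp_force: 24.9
```

```bash
python3 - <<'E'
from h import *
np.set_printoptions(precision=4,suppress=True)
from scipy.spatial.transform import Rotation as R
cv2.imwrite("pics/s2.png",optics.read_camera("side"))
o=bot.get_obs();q=o['tool_rot'];print(o['t'],o['eef_pos'],o['gripper_width'],o['grasp_force'],o['contact_force'],o['q']);print(R.from_quat(np.r_[q[1:],q[0]]).as_matrix())
r=.225
for a in np.arange(0,1.53,.1):print(round(a,2),np.round([r*(1-np.cos(a)),r*np.sin(a)],4))
E
```

```text
2.55 [0.4994 0.0471 0.1595] 0.12217530140868034 24.88983929157257 [ 7.748  -2.8619 -2.3622] [-0.5962  0.4248  0.4652  2.1178 -0.3063  0.6523 -0.1907]
[[ 0.2646  0.9643  0.0102]
 [ 0.9644 -0.2646 -0.0002]
 [ 0.0025  0.0099 -0.9999]]
0.0 [0. 0.]
0.1 [0.0011 0.0225]
0.2 [0.0045 0.0447]
0.3 [0.01   0.0665]
0.4 [0.0178 0.0876]
0.5 [0.0275 0.1079]
0.6 [0.0393 0.127 ]
0.7 [0.0529 0.1449]
0.8 [0.0682 0.1614]
0.9 [0.0851 0.1762]
1.0 [0.1034 0.1893]
1.1 [0.1229 0.2005]
1.2 [0.1435 0.2097]
1.3 [0.1648 0.2168]
1.4 [0.1868 0.2217]
1.5 [0.2091 0.2244]
```

Request:
drive_tool --deltas '[{"gripper": 255,"offset": [0,0.0,-0.011],"angular": [0,0,0]},{"gripper": 255,"offset": [0,0.001,-0.0225],"angular": [0,0,0]},{"gripper": 255,"offset": [0,0.0025,-0.0336],"angular": [0,0,0]},{"gripper": 255,"offset": [0,0.0045,-0.0447],"angular": [0,0,0]},{"gripper": 255,"offset": [0,0.007,-0.0557],"angular": [0,0,0]}]'

```text
t: 3.05
eef_pos: [0.5068, 0.045, 0.2159]
tool_rot: [0.004, 0.795, 0.606, 0.005]
contact_force: [15.3, -5.0, -7.9]
gripper_width: 0.131
grasp_force: 25.4
```

Request:
drive_tool --deltas '[{"gripper": 255,"offset": [0,0.003,-0.0108],"angular": [0,0,0]},{"gripper": 255,"offset": [0,0.0066,-0.0215],"angular": [0,0,0]},{"gripper": 255,"offset": [0,0.0108,-0.0319],"angular": [0,0,0]},{"gripper": 255,"offset": [0,0.0154,-0.0422],"angular": [0,0,0]},{"gripper": 255,"offset": [0,0.0205,-0.0522],"angular": [0,0,0]}]'

```text
t: 3.55
eef_pos: [0.528, 0.039, 0.2682]
tool_rot: [0.006, 0.795, 0.606, 0.006]
contact_force: [24.2, -5.7, -19.5]
gripper_width: 0.127
grasp_force: 25.7
```

Request:
drive_tool --deltas '[{"gripper": 255,"offset": [0,0.0087,-0.0077],"angular": [0,0,0]},{"gripper": 255,"offset": [0,0.0153,-0.0171],"angular": [0,0,0]},{"gripper": 255,"offset": [0,0.0219,-0.0263],"angular": [0,0,0]},{"gripper": 255,"offset": [0,0.0289,-0.035],"angular": [0,0,0]},{"gripper": 255,"offset": [0,0.0364,-0.0435],"angular": [0,0,0]}]'

```text
t: 4.05
eef_pos: [0.5576, 0.0309, 0.3094]
tool_rot: [0.001, 0.795, 0.607, 0.001]
contact_force: [6.5, -0.4, -10.1]
gripper_width: 0.129
grasp_force: 25.3
```

Request:
drive_tool --deltas '[{"gripper": 255,"offset": [0,0.0085,-0.0073],"angular": [0,0,0]},{"gripper": 255,"offset": [0,0.0171,-0.0146],"angular": [0,0,0]},{"gripper": 255,"offset": [0,0.0257,-0.0216],"angular": [0,0,0]},{"gripper": 255,"offset": [0,0.0347,-0.0282],"angular": [0,0,0]},{"gripper": 255,"offset": [0,0.044,-0.0345],"angular": [0,0,0]}]'

```text
t: 4.55
eef_pos: [0.5978, 0.0198, 0.3446]
tool_rot: [-0.002, 0.795, 0.607, -0.001]
contact_force: [-4.2, -1.4, 2.2]
gripper_width: 0.129
grasp_force: 26.2
```

Request:
drive_tool --deltas '[{"gripper": 255,"offset": [0,0.0096,-0.0061],"angular": [0,0,0]},{"gripper": 255,"offset": [0,0.0195,-0.0114],"angular": [0,0,0]},{"gripper": 255,"offset": [0,0.0297,-0.0163],"angular": [0,0,0]},{"gripper": 255,"offset": [0,0.0401,-0.0208],"angular": [0,0,0]},{"gripper": 255,"offset": [0,0.0507,-0.0247],"angular": [0,0,0]}]'

```text
t: 5.05
eef_pos: [0.6479, 0.0058, 0.3696]
tool_rot: [-0.001, 0.795, 0.607, -0.0]
contact_force: [-4.3, 0.0, 5.4]
gripper_width: 0.127
grasp_force: 27.3
```

```bash
python3 - <<'E'
from h import *
np.set_printoptions(precision=4,suppress=True)
from scipy.spatial.transform import Rotation as R
cv2.imwrite("pics/s3.png",optics.read_camera("side"))
o=bot.get_obs();q=o['tool_rot'];p=o['eef_pos'];m=R.from_quat(np.r_[q[1:],q[0]]).as_matrix();print(o['t'],p,o['contact_force'],o['q']);print(m)
d=p+m[:,2]*.054-[.714,-.019,.103];l=d@[.965,-.262,0];print(l,d[2],np.hypot(l,d[2]),np.arctan2(d[2],-l))
E
```

```text
5.1 [0.6496 0.0053 0.3703] [-2.4128  0.0101  6.9633] [-0.5127  0.423   0.5739  1.572  -0.24    1.2158 -0.1624]
[[ 0.2638  0.9646  0.0019]
 [ 0.9646 -0.2638 -0.0001]
 [ 0.0004  0.0018 -1.    ]]
-0.06845054744811412 0.21329013603637131 0.2240048204310798 1.2602527842427191
```

View pics/s3.png

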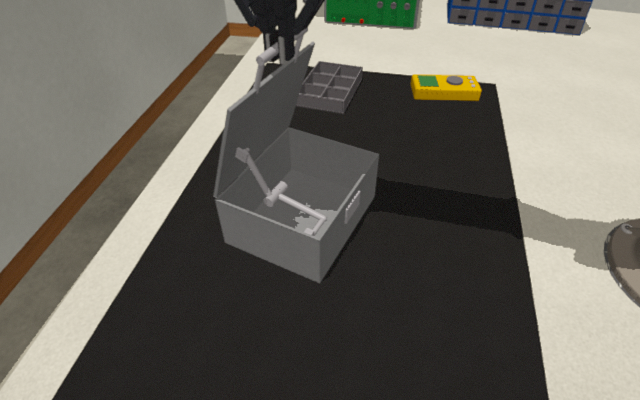

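The lid stands at about 1.26 rad, the knee roller shows at (276,193), not yet straight. Carry on to the stop.

Request:
drive_tool --deltas '[{"gripper": 255,"offset": [0,0.0107,-0.003],"angular": [0,0,0]},{"gripper": 255,"offset": [0,0.0216,-0.0055],"angular": [0,0,0]},{"gripper": 255,"offset": [0,0.0327,-0.0077],"angular": [0,0,0]},{"gripper": 255,"offset": [0,0.0438,-0.0094],"angular": [0,0,0]},{"gripper": 255,"offset": [0,0.053,-0.0102],"angular": [0,0,0]}]'

```text
t: 5.6
eef_pos: [0.6994, -0.0085, 0.3794]
tool_rot: [0.0, 0.795, 0.607, -0.0]
contact_force: [-11.4, -0.1, 7.6]
gripper_width: 0.123
grasp_force: 27.6
```

Request:
drive_tool --deltas '[{"gripper": 255,"offset": [0,0,0],"angular": [0,0,0]},{"gripper": 255,"offset": [0,0,0],"angular": [0,0,0]}]'

```text
t: 5.8
eef_pos: [0.6987, -0.0083, 0.3794]
tool_rot: [-0.001, 0.795, 0.607, -0.001]
contact_force: [-6.9, 0.5, 5.9]
gripper_width: 0.127
grasp_force: 27.6
```

```bash
python3 - <<'E'
from h import *
np.set_printoptions(precision=4,suppress=True)
from scipy.spatial.transform import Rotation as R
cv2.imwrite("pics/s4.png",optics.read_camera("side"))
cv2.imwrite("pics/c4.png",optics.read_camera("scene"))
o=bot.get_obs();q=o['tool_rot'];p=o['eef_pos'];m=R.from_quat(np.r_[q[1:],q[0]]).as_matrix();print(o['t'],p,o['contact_force'],o['q'])
d=p+m[:,2]*.054-[.714,-.019,.103];l=d@[.965,-.262,0];print(l,d[2],np.hypot(l,d[2]),np.arctan2(d[2],-l))
h=np.array([.714,-.019,.103]);ex=np.array([.965,-.262,0]);ey=np.array([.262,.965,0])
K=h-.098*ex+.054*ey+[0,0,.04]
print(K)
for n in("side","scene"):print(proj(n,[K,K-.022*ey,K+.022*ey,K-[0,0,.015]]))
E
```

```text
5.9 [ 0.6987 -0.0083  0.3794] [-7.3058 -1.184   6.0658] [-0.4457  0.5114  0.5679  1.4273 -0.278   1.2844 -0.1241]
-0.017683515554927032 0.22238223229761445 0.2230842082354811 1.4914447347254498
[0.6336 0.0588 0.143 ]
[[286.4532 177.9492]
 [293.9125 169.32  ]
 [278.6571 186.9729]
 [287.0223 185.6882]]
[[288.3638 189.9998]
 [281.8971 182.5793]
 [295.1767 197.818 ]
 [288.5975 198.7126]]
```

View pics/s4.png

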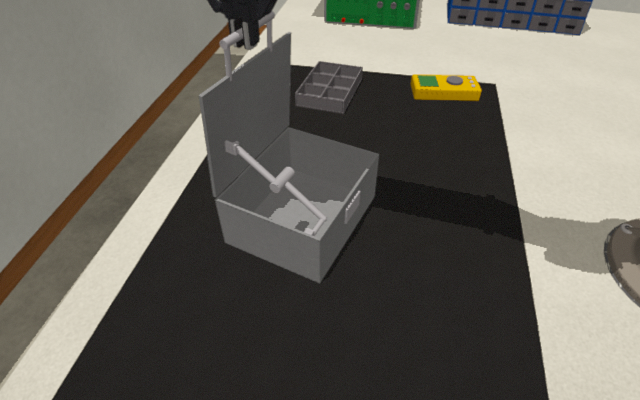

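The knee shows at (283,179), straight or just beyond. Ease back slowly so that the spring can take it over centre, and look.

Request:
drive_tool --deltas '[{"gripper": 255,"offset": [0,-0.002,0],"angular": [0,0,0]},{"gripper": 255,"offset": [0,-0.004,0],"angular": [0,0,0]},{"gripper": 255,"offset": [0,-0.006,0],"angular": [0,0,0]},{"gripper": 255,"offset": [0,-0.008,0],"angular": [0,0,0]},{"gripper": 255,"offset": [0,-0.008,0],"angular": [0,0,0]}]'

```text
t: 6.4
eef_pos: [0.6917, -0.0063, 0.3787]
tool_rot: [0.001, 0.795, 0.607, 0.0]
contact_force: [-1.6, -3.1, 5.9]
gripper_width: 0.126
grasp_force: 27.5
```

```bash
python3 - <<'E'
from h import *
np.set_printoptions(precision=4,suppress=True)
a=optics.read_camera("side");b=optics.read_camera("scene")
f=lambda i,x,y:cv2.resize(i[y:y+100,x:x+100],(400,400),interpolation=cv2.INTER_CUBIC)
cv2.imwrite("pics/c5.png",np.hstack([f(a,230,130),f(b,240,140)]))
o=bot.get_obs();print(o['t'],o['eef_pos'],o['contact_force'])
E
```

```text
6.5 [ 0.6918 -0.0063  0.3787] [-2.6266 -3.6837  5.8736]
```

View pics/c5.png

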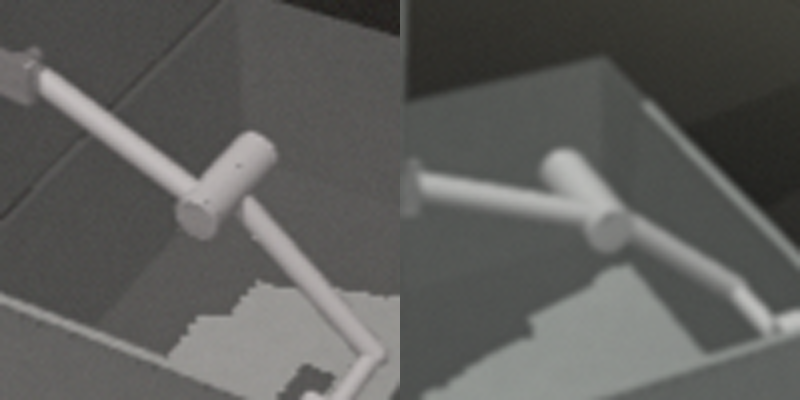

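The roller (side (279,184)–(296,166), scene (280,180)–(292,198)) stands kinked above the line, where locked is predicted. Let go, lift clear, and measure.

Request:
drive_tool --deltas '[{"gripper": 230,"offset": [0,0,0],"angular": [0,0,0]},{"gripper": 200,"offset": [0,0,0],"angular": [0,0,0]},{"gripper": 150,"offset": [0,0,0],"angular": [0,0,0]},{"gripper": 150,"offset": [0,0,0],"angular": [0,0,0]},{"gripper": 150,"offset": [0,0,0],"angular": [0,0,0]}]'

```text
t: 7.0
eef_pos: [0.6917, -0.0048, 0.3773]
tool_rot: [-0.0, 0.794, 0.607, -0.0]
contact_force: [0.1, -0.5, -0.7]
gripper_width: 0.411
grasp_force: 0.0
```

Request:
drive_tool --deltas '[{"gripper": 150,"offset": [0,0,-0.01],"angular": [0,0,0]},{"gripper": 150,"offset": [0,0,-0.03],"angular": [0,0,0]},{"gripper": 150,"offset": [0,0,-0.05],"angular": [0,0,0]},{"gripper": 150,"offset": [0,0,-0.06],"angular": [0,0,0]},{"gripper": 150,"offset": [0,0,-0.06],"angular": [0,0,0]}]'

```text
t: 7.5
eef_pos: [0.6922, -0.0057, 0.4398]
tool_rot: [0.001, 0.795, 0.607, 0.001]
contact_force: [0.3, -0.1, 1.3]
gripper_width: 0.412
grasp_force: 0.0
```

```bash
python3 - <<'E'
from h import *
np.set_printoptions(precision=4,suppress=True)
a=optics.read_camera("side");b=optics.read_camera("scene")
for _ in range(12):optics.read_camera("side")
a2=optics.read_camera("side")
print("moved px",(cv2.absdiff(a,a2).max(2)>40)[60:,200:].sum())
cv2.imwrite("pics/s6.png",np.vstack([cv2.resize(a2[20:290,180:440],(520,540)) ]))
o=bot.get_obs();print(o['t'],o['eef_pos'],o['tool_rot'],o['contact_force'],o['q'])
def tri(p,q):
    c1,d1=ray("side",[p]);c2,d2=ray("scene",[q]);d1=d1[0]/np.linalg.norm(d1);d2=d2[0]/np.linalg.norm(d2)
    s=np.linalg.lstsq(np.c_[d1,-d2],c2-c1,rcond=None)[0];P,Q=c1+s[0]*d1,c2+s[1]*d2;return (P+Q)/2,np.linalg.norm(P-Q)
h=np.array([.714,-.019,.103]);ex=np.array([.965,-.262,0]);ey=np.array([.262,.965,0])
for nm,p,q in[("k",(287.5,175.5),(286,189)),("a",(323,219),(324,212.5)),("a2",(323,219),(332,221)),("lidend",(237,149),(243,186))]:
    P,g=tri(p,q);print(nm,P,g,(P-h)@ex,(P-h)@ey,P[2]-h[2])
E
```

```text
moved px 32
8.25 [ 0.6917 -0.0055  0.4377] [0.     0.7947 0.607  0.    ] [0.8128 0.0906 0.0229] [-0.4595  0.4684  0.5836  1.3609 -0.2558  1.3872 -0.1456]
k [0.6336 0.0532 0.1425] 0.0008985489025835766 -0.0965518299422136 0.04863783554161076 0.03946810222926404
a [0.5764 0.0743 0.0841] 0.0013673397229341268 -0.15726031112103617 0.05396083085800177 -0.018871606686398215
a2 [0.5757 0.0855 0.0833] 0.018811660145081066 -0.16080717713652648 0.06460794571729597 -0.019721289298069752
lidend [0.7058 0.055  0.1804] 0.0023627532884637208 -0.027342637402231796 0.06922543612610604 0.0774399160685502
```

View pics/s6.png

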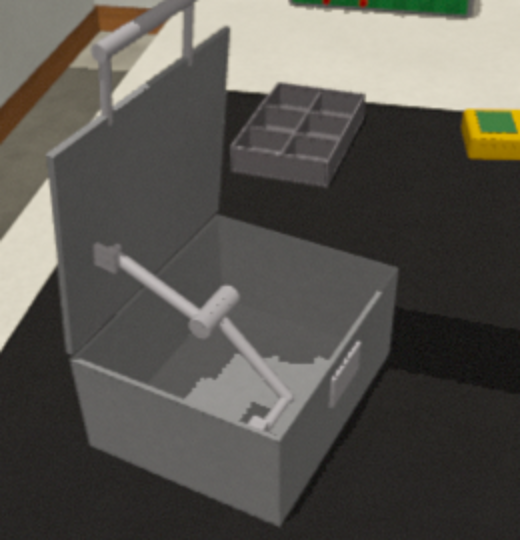

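The lid stands by itself on the locked stay (moved pixels: noise only). Knee at lid coordinates (−0.097, +0.051, +0.040). Now go in front of the lid, tilted 25° toward the robot, fingers shut, above the knee.

Request:
drive_tool --deltas '[{"gripper": 255,"offset": [0,-0.04,0],"angular": [0,0,0]},{"gripper": 255,"offset": [0.015,-0.08,0],"angular": [-0.14,0,0]},{"gripper": 255,"offset": [0.03,-0.12,0],"angular": [-0.28,0,0]},{"gripper": 255,"offset": [0.044,-0.155,0],"angular": [-0.42,0,0]},{"gripper": 255,"offset": [0.044,-0.155,0],"angular": [-0.556,0,0]}]'

```text
t: 8.75
eef_pos: [0.5508, 0.0818, 0.4377]
tool_rot: [0.172, 0.774, 0.595, 0.134]
contact_force: [0.9, -0.2, 0.2]
gripper_width: -0.002
grasp_force: 0.0
```

Request:
drive_tool --deltas '[{"gripper": 255,"offset": [0,-0.012,0.04],"angular": [0,0,0]},{"gripper": 255,"offset": [0,-0.025,0.085],"angular": [0,0,0]},{"gripper": 255,"offset": [0,-0.037,0.13],"angular": [0,0,0]},{"gripper": 255,"offset": [0,-0.05,0.17],"angular": [0,0,0]},{"gripper": 255,"offset": [0,-0.05,0.17],"angular": [0,0,0]}]'

```text
t: 9.25
eef_pos: [0.5767, 0.0698, 0.2572]
tool_rot: [0.171, 0.776, 0.593, 0.126]
contact_force: [-0.9, -0.7, 0.2]
gripper_width: -0.002
grasp_force: 0.0
```

```bash
cat >> h.py <<'E'
from scipy.spatial.transform import Rotation as R
np.set_printoptions(precision=4,suppress=True)
H=np.array([.714,-.019,.103]);ex=np.array([.965,-.262,0]);ey=np.array([.262,.965,0])
def st():
    o=bot.get_obs();q=o['tool_rot'];m=R.from_quat(np.r_[q[1:],q[0]]).as_matrix();p=np.array(o['eef_pos']);t=p+m[:,2]*.073
    L=lambda v:np.array([v@ex,v@ey,v[2]])
    print(o['t'],'tip',L(t-H),'z',L(m[:,2]),'y',L(m[:,1]),'F',o['contact_force'],o['gripper_width'],'q',np.array(o['q']));return m,t
E
python3 - <<'E'
from h import *
for _ in range(3):a=optics.read_camera("side")
m,t=st();K=H-.097*ex+.051*ey+[0,0,.04];c=K-.009*m[:,2]
print("to contact in tool axes",m.T@(c-t))
cv2.imwrite("pics/s7.png",cv2.resize(a[20:290,180:440],(520,540)))
E
```

```text
9.4 tip [-0.1216  0.0517  0.0952] z [ 0.4246  0.0004 -0.9054] y [ 0.9053 -0.0018  0.4246] F [ 0.2951 -0.2912  1.0889] 0.005270846015386711 q [-0.8132  0.2717  0.5677  2.0908  0.1861  0.4496 -0.7094]
to contact in tool axes [-0.0007 -0.0012  0.0514]
```

View pics/s7.png

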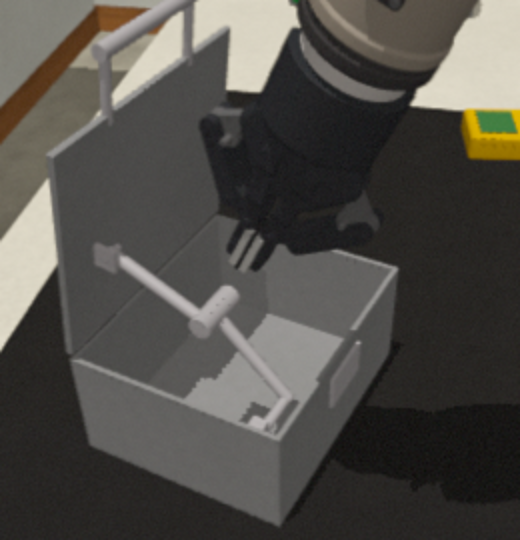

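Request:
drive_tool --deltas '[{"gripper": 255,"offset": [0.0,-0.001,0.025],"angular": [0,0,0]},{"gripper": 255,"offset": [0,-0.001,0.045],"angular": [0,0,0]},{"gripper": 255,"offset": [0,-0.001,0.052],"angular": [0,0,0]},{"gripper": 255,"offset": [0,0,0.056],"angular": [0,0,0]},{"gripper": 255,"offset": [0,0.001,0.06],"angular": [0,0,0]}]'

```text
t: 9.9
eef_pos: [0.6055, 0.0642, 0.2101]
tool_rot: [0.172, 0.776, 0.592, 0.133]
contact_force: [-0.7, -0.5, 0.7]
gripper_width: -0.0
grasp_force: 0.3
```

Request:
drive_tool --deltas '[{"gripper": 255,"offset": [0,0.001,0.006],"angular": [0,0,0]},{"gripper": 255,"offset": [0,0.002,0.012],"angular": [0,0,0]},{"gripper": 255,"offset": [0,0.002,0.018],"angular": [0,0,0]},{"gripper": 255,"offset": [0,0.003,0.024],"angular": [0,0,0]},{"gripper": 255,"offset": [0,0.003,0.03],"angular": [0,0,0]}]'

```text
t: 10.4
eef_pos: [0.6195, 0.0598, 0.182]
tool_rot: [0.172, 0.776, 0.593, 0.131]
contact_force: [-2.8, 1.6, 1.8]
gripper_width: -0.004
grasp_force: 1.5
```

```bash
python3 - <<'E'
from h import *
a=optics.read_camera("side");b=optics.read_camera("scene");st()
cv2.imwrite("pics/s8.png",np.hstack([cv2.resize(a[40:240,190:390],(400,400)),cv2.resize(b[60:260,190:390],(400,400))]))
E
```

```text
10.5 tip [-0.0809  0.0509  0.0125] z [ 0.4221 -0.0015 -0.9066] y [ 0.9065 -0.0009  0.4221] F [-0.0954  0.152   0.1597] 0.0010144706203841355 q [-0.6489  0.4604  0.4542  2.0631  0.0852  0.2818 -0.6181]
```

View pics/s8.png

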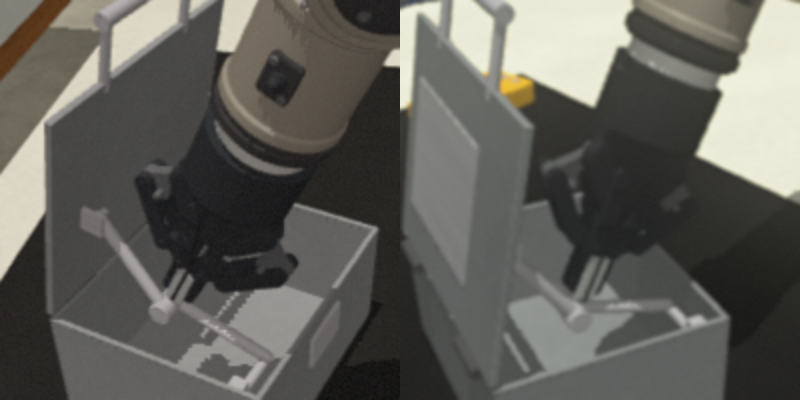

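The knee is below the straight line and folding (side crop (160,312)); the force has vanished. Press a little farther, then withdraw along the tool axis.

Request:
drive_tool --deltas '[{"gripper": 255,"offset": [0,-0.001,0.006],"angular": [0,0,0]},{"gripper": 255,"offset": [0,-0.002,0.012],"angular": [0,0,0]},{"gripper": 255,"offset": [0,-0.004,0.018],"angular": [0,0,0]},{"gripper": 255,"offset": [0,-0.004,0.018],"angular": [0,0,0]}]'

```text
t: 10.9
eef_pos: [0.6228, 0.0588, 0.1634]
tool_rot: [0.172, 0.776, 0.593, 0.131]
contact_force: [0.3, 1.0, -0.7]
gripper_width: -0.0
grasp_force: 0.0
```

Request:
drive_tool --deltas '[{"gripper": 255,"offset": [0,-0.005,-0.03],"angular": [0,0,0]},{"gripper": 255,"offset": [0,-0.015,-0.075],"angular": [0,0,0]},{"gripper": 255,"offset": [0,-0.03,-0.12],"angular": [0,0,0]},{"gripper": 255,"offset": [0,-0.05,-0.165],"angular": [0,0,0]},{"gripper": 255,"offset": [0,-0.065,-0.21],"angular": [0,0,0]}]'

```text
t: 11.4
eef_pos: [0.4799, 0.0975, 0.3278]
tool_rot: [0.173, 0.776, 0.592, 0.131]
contact_force: [-0.7, 2.4, 0.4]
gripper_width: -0.001
grasp_force: 0.0
```

```bash
python3 - <<'E'
from h import *
a=optics.read_camera("side");b=optics.read_camera("scene");st()
cv2.imwrite("pics/s9.png",np.hstack([cv2.resize(a[40:240,190:390],(400,400)),cv2.resize(b[60:260,190:390],(400,400))]))
E
```

```text
11.5 tip [-0.2257  0.0542  0.1628] z [ 0.425   0.0128 -0.9051] y [ 0.9051 -0.0023  0.4251] F [ 0.403   0.6778 -0.1571] 0.0007432821445958921 q [-1.2253 -0.0549  0.7407  2.2068  0.5101  0.6981 -1.0928]
```

View pics/s9.png

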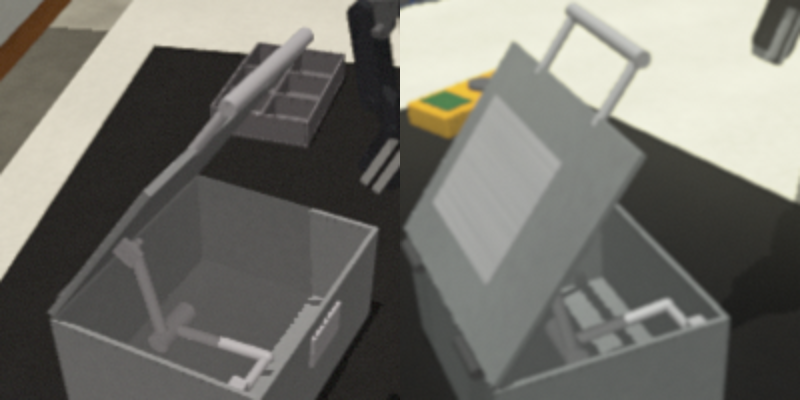

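The stay has folded and the lid is sinking; the hand is outside the bar's arc. Back off a bit more, and wait.

Request:
drive_tool --deltas '[{"gripper": 255,"offset": [0,0.01,-0.03],"angular": [0,0,0]},{"gripper": 255,"offset": [0,0.03,-0.06],"angular": [0,0,0]}]'

```text
t: 11.7
eef_pos: [0.4817, 0.0972, 0.3945]
tool_rot: [0.172, 0.776, 0.593, 0.131]
contact_force: [1.6, 0.1, 0.9]
gripper_width: -0.001
grasp_force: 0.0
```

```bash
python3 - <<'E'
from h import *
a0=cv2.imread("pics/side0.png")
for k in range(130):
    a=optics.read_camera("side")
    if k%20==19: print(k,(cv2.absdiff(a,a0).max(2)>40)[115:290,200:400].sum())
st();b=optics.read_camera("scene")
cv2.imwrite("pics/s10.png",np.hstack([cv2.resize(a[40:290,180:430],(400,400)),cv2.resize(b[80:330,160:410],(400,400))]))
E
```

```text
19 3775
39 16
59 16
79 16
99 16
119 14
18.2 tip [-0.2228  0.0515  0.2253] z [ 0.4229 -0.0005 -0.9062] y [ 0.9061 -0.0011  0.4229] F [-0.6715 -0.1259  0.0473] -0.00014514839259466582 q [-1.235  -0.1446  0.7011  2.1099  0.5227  0.8899 -1.073 ]
```

View pics/s10.png

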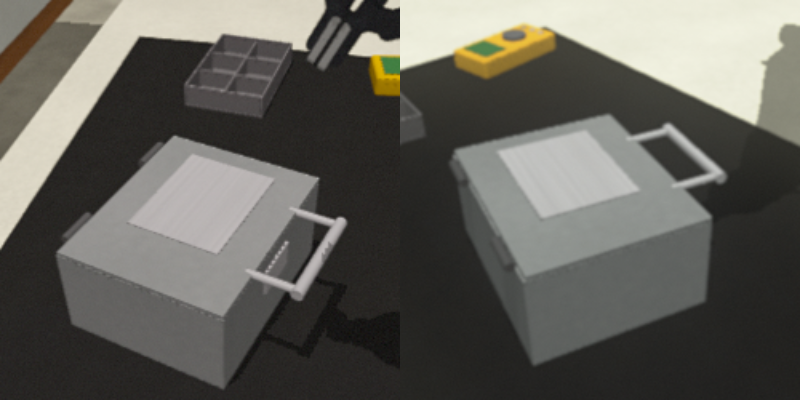

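The picture matches the one from the start: the lid is fully shut and at rest, and the hand is clear.

```bash
python3 -c "
from station import bot;print(bot.hand_in())"
```

```text
the job is handed in; nothing more can be done
None
```

I raised the lid until the stay locked and it stood by itself, then pressed the knee so the stay folded; the lid is fully closed again and the job was handed in at about 18 s.

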